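# Function-test the red air knob on the rim press console

### The job

Test the wheel clamp valve on the blue air console: pull the red knob straight up until it clicks into its on position and let it stay on for a moment, then push the same knob back down fully home and let go. Leave the green knob in and the yellow knob out, as they are.

Things in the scene. Friction and masses are not known exactly. Their poses are not given: they have to be found in the camera images.
- red_knob (a joint): Upward stroke of the red push-pull knob, m: 0 = home (off), 0.036 = fully out (on). Starts home. An over-centre detent holds either end: about 8 N starts it, past mid-stroke it snaps on to the end by itself. Red, yellow and green knobs, alike but for colour, stand upright in one row, 100 mm apart, in any order, on a fixed blue console 170 mm deep, 440 long along the row.
- red_cap (a point): Centre of the red knob's cap, an upright cylinder 34 mm in diameter, 26 tall, on a 12 mm stem; moves with the knob. z up (the way it pulls), y along the row of knobs, x across it. With the knob home this point is 29 mm above the console's flat top (70 mm above the bench), the cap's underside 16 mm; under it is a nut 30 mm wide, 6 high. No obstacle within 80 mm across the row.
- yellow_knob (a joint): Stroke of the yellow knob, same make and values as the red. It starts out (0.036) and must stay out; its cap's top is then 148 mm above the bench, 36 mm higher than a knob at home. Beyond the +y end knob of the row, 110 mm on, a round gauge 64 mm wide and 18 high lies on the console's top.
- green_knob (a joint): Stroke of the green knob, same make and values as the red. It starts home (0) and must stay there. A steel cone, a socket and a spacer ring, all under 80 mm tall, stand loose on the bench clear of the console; they are not needed.

How it is judged:
On the way:
1. the red knob is pulled out to its on position (over 26 mm of its 36 mm stroke) for 0.3 s (value of joint red_knob above 0.026 m), for 0.3 s.
At the end, for the whole second after the job is handed in: After having been on, the red knob is home again (within 8 mm of the end of its stroke) and released; the green knob is still in (under 12 mm) and the yellow knob still out (over 24 mm) (value of joint red_knob below 0.008 m and value of joint green_knob below 0.012 m and value of joint yellow_knob above 0.024 m); the robot touches nothing.
It fails at once if the green knob is pulled out by more than 12 mm (value of joint green_knob above 0.012 m).
It fails at once if the yellow knob is pushed in to less than 24 mm (value of joint yellow_knob below 0.024 m).
It also fails if it takes over 32 s, if anything falls off the work surface, if the arm or the gripper's body presses on something with over 40 N, if the wrist force passes 120 N, or if a joint passes its speed limit or range.

### The arm

A 7-joint arm with a two-finger parallel gripper is mounted at the origin on the work surface. World frame = base frame: x ahead of the robot, y to its left, z up, the work surface at z = 0. Lengths are in m, angles in rad, forces in N, time in s.
With the tool pointing down it reaches from about 0.4 to 0.85 m from the base axis. Payload 10.4 kg.
Tool frame: the origin (TCP) lies at the very end of the fingers, on their centre line; the grasp point (between the pads) lies 19 mm behind it; z points along the fingers, y is the line along which they close (so a half turn about z gives the same grasp; the last joint's range is limited). The gripper opens to 87 mm and grips with 3 to 60 N. Pads are 19 mm wide; open, the fingers measure 117 mm over their backs; the gripper's body (75 mm by 190 mm) begins 51 mm behind the grasp point.
Start: joints at [-1.342, 0.332, -0.065, 1.46, 0.022, 1.35, -0.088], TCP at [0.156, 0.605, 0.223] pointing down, gripper open.
Joint ranges: [-2.6, 2.6], [-0.5, 2.12], [-1.47, 1.34], [0.16, 2.42], [-1.27, 4.41], [0.06, 2.06], [-2.6, 2.6]. Speed limits (rad/s): [2.22, 2.22, 2.79, 2.79, 3.14, 3.14, 3.14].

### API

Orientations are given as a unit quaternion [x, y, z, w].
In Python, from bench import * gives the robot as it stands.
- The arm moves only by the tool step_arm, never from a script. Its arguments are lists of equal length, an entry for each row: "delta_pos": the shift along the world's x, y, z in units of 25 mm (1.0 is 25 mm), a list of three; "turn": the turn about the world's z in units of 0.12 rad (1.0 is 0.12 rad). In form: {"delta_pos": [[tx, ty, tz], ...], "turn": [turn, ...]}. A call has 1 to 12 rows; each row shifts and turns the commanded pose from where the row before left it; what a row does not reach is not made up. A row lasts 1/10 s, in which the tool goes at most 50 mm and 8.59 degrees, less where a joint would pass 70% of its speed; a pose out of reach is approached as far as the arm can. A call with a number of a shift or a turn outside -1 to 1 is refused whole. A call with a gripper value outside its range is refused whole. "grip" is the closure, from 0 (fully open) to 1 (shut), set as the call begins (left out, the last holds). The fingers move at their own pace and stop on an object; "newtons" is the grip in N (left out, the last holds). Time passes only in rows, so rows that do not move let the fingers close. It gives the time, the measured TCP pose, the force, the opening and the grip force at its end, in the units of the state.
- read_state(): the state, without advancing time (a new reading comes with each control period).
- camera(name): name is "scene" or "top" or "wrist"; returns a dict with "image" (400x640x3 uint8, red, green, blue), "z_map" (400x640 float32, m along the optical axis (not along the pixel's ray), 0 where there is no reading), "mtx" (3x3 intrinsics, pixels), "dist" ([k1, k2, p1, p2, k3] as OpenCV has them; the pictures are not rectified), "view" (4x4, takes a point from world to camera coordinates). Camera axes: x right, y up, looking along -z (the intrinsics and any distortion apply to the point x, -y, -z); pixel columns grow to the right and rows downward; lengths in m; the calibration is good to about 2 mm. A picture is of the moment at which its call begins.
- close_job(): hands the job in; it is judged then, once.
The state is a dict: "time": time; "joint_positions": joint angles; "joint_vel": joint speeds; "joint_torque": joint torques, N m; "ee_pos": TCP position; "eef_rot": TCP orientation; "ft_force": force on the tool from outside, world axes, zero at the start; "torque": the same for the moment, N m; "width": finger opening in m; "grip_force": force on a finger pad.
Only numpy, scipy, OpenCV 4.12 (cv2) and the standard library are available. Lean on these libraries where they do the work, as an engineer would, in place of code of your own. Each camera call takes 0.05 s, during which the arm holds its last target. There are 200 camera calls.

## Working session

There is one attempt and no reset: what is moved stays moved. The work goes in short steps, Python scripts to look and compute and a tool call to move; the robot and the scene stay as the last step left them, time stands still between calls to the robot, and variables do not carry over. Pictures are saved under pics/ and viewed, at most 10 in all, crops included, and the job is handed in when it is done.

Besides the shell and the picture viewer there is one more tool, called after "Request:" as a command line: name --pt "numbers of a row" for each row, then --argument value for the rest. step_arm: Moves the arm, as the interface text tells. Shifts and turns lie within -1 to 1; 1 stands for 25 mm of shift or 0.12 rad of turn. Its arguments: {"type":"object","properties":{"delta_pos":{"type":"array"},"turn":{"type":"array"},"grip":{"type":"number"},"newtons":{"type":"number"}},"required":["delta_pos","turn"]}

```bash
mkdir -p pics
cat > h.py <<'E'
from bench import *
import numpy as np, cv2
def pts(c):
    z=c["z_map"]; K=c["mtx"]; h,w=z.shape
    u,v=np.meshgrid(np.arange(w),np.arange(h))
    p=cv2.undistortPoints(np.stack([u,v],-1).reshape(-1,1,2).astype(np.float64),K,np.array(c["dist"],float)).reshape(h,w,2)
    P=np.stack([p[...,0]*z,-p[...,1]*z,-z,np.ones_like(z)],-1)
    W=P@np.linalg.inv(c["view"]).T
    return W[...,:3]
def masks(c):
    hsv=cv2.cvtColor(c["image"],cv2.COLOR_RGB2HSV); H,S,V=hsv[...,0].astype(int),hsv[...,1],hsv[...,2]
    b=(S>110)&(V>50)
    return dict(red=b&((H<8)|(H>172)),yellow=b&(H>20)&(H<35),green=b&(H>40)&(H<85),blue=b&(H>95)&(H<130))
def save(c,n): cv2.imwrite("pics/"+n+".png",c["image"][...,::-1])
E
python3 - <<'E'
from h import *
s=read_state(); print(s)
for n in("scene","top"):
    c=camera(n); save(c,n+"0"); W=pts(c)
    for k,m in masks(c).items():
        nn,l,st,ce=cv2.connectedComponentsWithStats(m.astype(np.uint8))
        for i in range(1,nn):
            if st[i,4]>60:
                q=W[(l==i)&(c["z_map"]>0)]
                if len(q)==0: continue
                top=q[q[:,2]>np.percentile(q[:,2],95)-.006]
                print(n,k,st[i],ce[i].round(),"lo",q.min(0).round(3),"hi",q.max(0).round(3),"topmean",((top.min(0)+top.max(0))/2).round(3))
E
```

```text
{'time': 0.0, 'joint_positions': array([-1.34159613,  0.33285857, -0.0646916 ,  1.46094552,  0.02160043,
        1.34989596, -0.08848543]), 'joint_vel': array([ 2.34825011e-04, -1.22299039e-05,  3.38566473e-04,  1.09013672e-03,
       -2.66518203e-04, -9.61948353e-04,  1.96383914e-03]), 'joint_torque': array([-1.11415520e-03, -6.23241735e+01,  2.37894407e-02, -3.89909506e+01,
       -6.15276187e-02,  3.93158651e-02,  1.37312027e-04]), 'ee_pos': array([0.15563153, 0.60491206, 0.22176022]), 'eef_rot': array([ 1.25553937e-01,  9.92086544e-01, -7.03884662e-04, -5.42483341e-05]), 'ft_force': array([ 0.33403099, -0.17536987,  0.30592518]), 'torque': array([ 0.00692863, -0.06705945,  0.07087374]), 'grip_force': 0.0, 'width': 0.08681265845250903}
scene red [218   1  22  26 303] [228.  12.] lo [-0.975 -0.553 -0.122] hi [-0.608 -0.421  0.055] topmean [-0.684 -0.449  0.051]
scene red [421   8  20  25 327] [431.  19.] lo [-0.775  0.285 -0.005] hi [-0.607  0.362  0.056] topmean [-0.683  0.315  0.051]
scene red [350 165  20  22 313] [359. 175.] lo [0.434 0.034 0.07 ] hi [0.534 0.066 0.114] topmean
[... 469 characters left out ...]
  0.067] hi [ 0.683 -0.126  0.073] topmean [ 0.608 -0.176  0.07 ]
scene blue [242 235  29   8  95] [256. 238.] lo [ 0.644 -0.123  0.067] hi [ 0.665 -0.082  0.072] topmean [ 0.655 -0.103  0.069]
top red [   2    0  638   13 1550] [334.   6.] lo [ 0.95  -1.129 -0.761] hi [1.32e+00 8.24e-01 1.00e-03] topmean [ 0.954 -0.037 -0.003]
top red [271 210  20  19 289] [281. 219.] lo [0.499 0.034 0.07 ] hi [0.531 0.067 0.117] topmean [0.515 0.051 0.113]
top yellow [326 190  20  20 298] [336. 199.] lo [ 0.533 -0.065  0.071] hi [ 0.563 -0.027  0.153] topmean [ 0.548 -0.043  0.149]
top green [380 174  16  16 166] [388. 182.] lo [ 0.568 -0.15   0.109] hi [ 0.595 -0.123  0.117] topmean [ 0.582 -0.137  0.113]
```

View pics/top0.png

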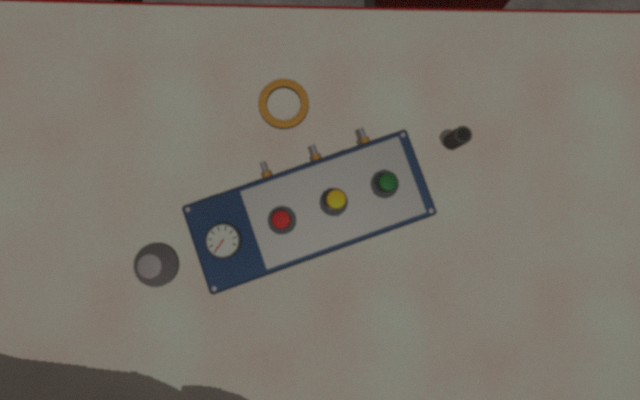

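View pics/scene0.png

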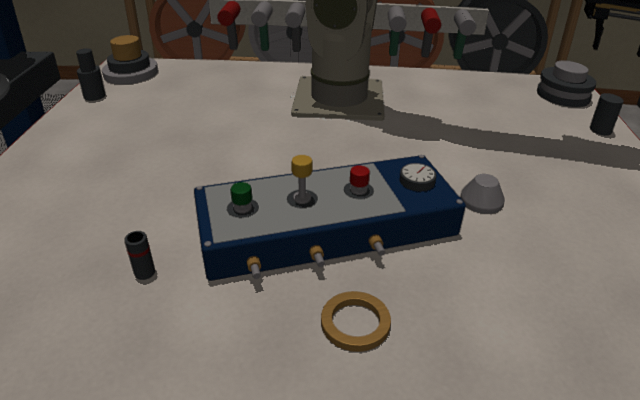

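The top view shows the console with red at (281,219), yellow at (336,199) and green at (388,182). Yellow is out, and the gauge is beyond red at (223,240). The scene view agrees. Red is at about (0.515, 0.051) and the across-row axis at about 0.34 rad, so I need to turn about -0.977 rad.

Request:
step_arm --pt "0.65 -1 0" --pt "0.65 -1 0" --pt "0.65 -1 0" --pt "0.65 -1 0" --pt "0.65 -1 0" --pt "0.65 -1 0" --pt "0.65 -1 0" --pt "0.65 -1 0" --pt "0.65 -1 0" --pt "0.65 -1 0" --pt "0.65 -1 0" --turn '[-0.37, -0.37, -0.37, -0.37, -0.37, -0.37, -0.37, -0.37, -0.37, -0.37, -0.37]' --grip 0

```text
time: 1.2
ee_pos: [0.3356, 0.3283, 0.2226]
eef_rot: [0.363, 0.932, 0.0, 0.0]
ft_force: [-0.3, 0.1, 0.5]
width: 0.0873
grip_force: 0.0
```

Request:
step_arm --pt "0.65 -1 0" --pt "0.65 -1 0" --pt "0.65 -1 0" --pt "0.65 -1 0" --pt "0.65 -1 0" --pt "0.65 -1 0" --pt "0.65 -1 0" --pt "0.65 -1 0" --pt "0.65 -1 0" --pt "0.65 -1 0" --pt "0.65 -1 0" --pt "0 0 0" --turn '[-0.37, -0.37, -0.37, -0.37, -0.37, -0.37, -0.37, -0.37, -0.37, -0.37, -0.37, 0]'

```text
time: 2.4
ee_pos: [0.5146, 0.05, 0.2227]
eef_rot: [0.58, 0.815, -0.0, 0.001]
ft_force: [-0.8, -0.1, 0.4]
width: 0.087
grip_force: 0.0
```

Run:
```python
from h import *
from scipy.spatial.transform import Rotation as R
s=read_state(); print(s["time"],s["ee_pos"],R.from_quat(s["eef_rot"]).as_matrix().round(3))
c=camera("wrist"); save(c,"w1"); W=pts(c)
for k,m in masks(c).items():
    q=W[m&(c["z_map"]>0)&(W[...,2]>.1)]
    if len(q)<50: continue
    t=q[q[:,2]>np.percentile(q[:,2],90)-.004]
    print(k,len(t),((t.min(0)+t.max(0))/2).round(4),(t.max(0)-t.min(0)).round(3))
```

```text
2.4 [0.51456617 0.05000517 0.22266008] [[-0.327  0.945  0.001]
 [ 0.945  0.327 -0.002]
 [-0.002  0.    -1.   ]]
red 1025 [0.5135 0.0523 0.1113] [0.032 0.031 0.005]
yellow 113 [0.5385 0.084  0.3198] [0.075 0.026 0.008]
```

View pics/w1.png

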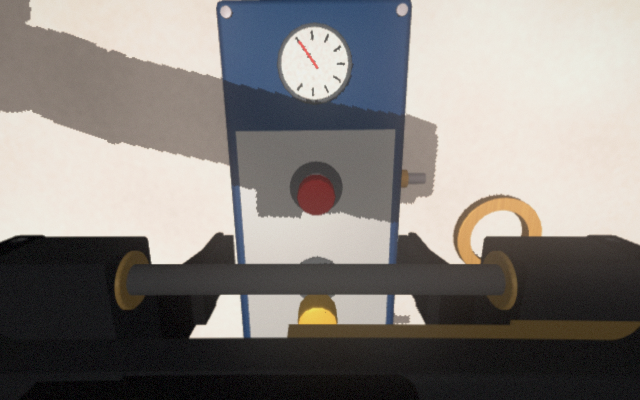

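The wrist view shows the red cap at (317,195), level with the finger gap, and the fingers straddle the row. The residual offset is about (-1, +2) mm. I'll descend to TCP z of about 0.082.

Request:
step_arm --pt "-0.04 0.08 -0.7" --pt "0 0 -0.7" --pt "0 0 -0.7" --pt "0 0 -0.7" --pt "0 0 -0.7" --pt "0 0 -0.7" --pt "0 0 -0.7" --pt "0 0 -0.4" --pt "0 0 -0.3" --pt "0 0 0" --pt "0 0 0" --turn '[0, 0, 0, 0, 0, 0, 0, 0, 0, 0, 0]'

```text
time: 3.55
ee_pos: [0.5124, 0.0574, 0.0831]
eef_rot: [0.576, 0.817, 0.0, 0.0]
ft_force: [1.2, -0.5, -0.2]
width: 0.0871
grip_force: 0.0
```

Request:
step_arm --pt "0 0 0" --pt "0 0 0" --pt "0 0 0" --pt "0 0 0" --pt "0 0 0" --pt "0 0 0" --pt "0 0 0" --pt "0 0 0" --pt "0 0 0" --pt "0 0 0" --turn '[0, 0, 0, 0, 0, 0, 0, 0, 0, 0]' --grip 1 --newtons 35

```text
time: 4.55
ee_pos: [0.5124, 0.0574, 0.0826]
eef_rot: [0.576, 0.817, 0.0, 0.0]
ft_force: [2.0, -0.6, -2.1]
width: 0.0331
grip_force: 35.0
```

Gripped at 33 mm. I'll pull up about 36 mm.

Request:
step_arm --pt "0 0 0.2" --pt "0 0 0.2" --pt "0 0 0.2" --pt "0 0 0.2" --pt "0 0 0.2" --pt "0 0 0.2" --pt "0 0 0.2" --pt "0 0 0.05" --pt "0 0 0" --pt "0 0 0" --pt "0 0 0" --pt "0 0 0" --turn '[0, 0, 0, 0, 0, 0, 0, 0, 0, 0, 0, 0]'

```text
time: 5.75
ee_pos: [0.5123, 0.0574, 0.1187]
eef_rot: [0.576, 0.817, 0.0, 0.0]
ft_force: [5.4, 1.2, -5.8]
width: 0.0331
grip_force: 35.0
```

Run:
```python
from h import *
s=read_state(); print(s["time"],s["ee_pos"],s["ft_force"])
c=camera("scene"); W=pts(c)
cv2.imwrite("pics/s2.png",cv2.resize(c["image"][120:270,180:480,::-1],None,fx=2,fy=2))
for k,m in masks(c).items():
    m=m&(W[...,0]>.4)&(W[...,2]>.09)
    if m.sum()>20: print(k,m.sum(),W[m].max(0).round(3),W[m].min(0).round(3))
```

```text
5.75 [0.51231364 0.0573782  0.11871854] [ 5.38691391  1.24533419 -5.78379073]
red 198 [1.219 0.164 0.567] [0.462 0.027 0.09 ]
yellow 189 [ 0.567 -0.028  0.149] [ 0.541 -0.058  0.125]
green 169 [1.219 0.027 0.567] [ 0.568 -0.152  0.109]
```

View pics/s2.png

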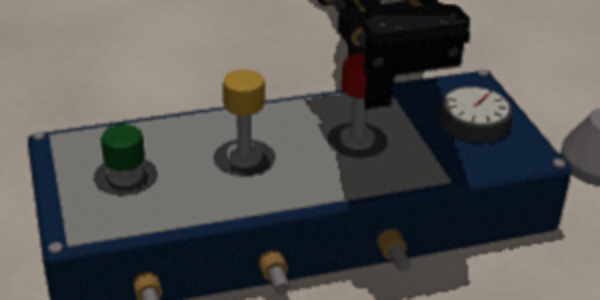

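The crop shows the red cap at (356,75) raised to yellow's height with its stem exposed, so it is on. Green and yellow are unchanged. I'll let it stay a moment, then push it home.

Request:
step_arm --pt "0 0 0" --pt "0 0 0" --pt "0 0 0" --pt "0 0 -0.2" --pt "0 0 -0.2" --pt "0 0 -0.2" --pt "0 0 -0.2" --pt "0 0 -0.2" --pt "0 0 -0.2" --pt "0 0 -0.2" --pt "0 0 -0.08" --pt "0 0 0" --turn '[0, 0, 0, 0, 0, 0, 0, 0, 0, 0, 0, 0]'

```text
time: 7.0
ee_pos: [0.5124, 0.0574, 0.0825]
eef_rot: [0.576, 0.817, 0.0, -0.0]
ft_force: [-1.4, 0.7, 9.7]
width: 0.0333
grip_force: 35.0
```

Request:
step_arm --pt "0 0 0" --pt "0 0 0" --pt "0 0 0" --pt "0 0 0" --turn '[0, 0, 0, 0]'

```text
time: 7.4
ee_pos: [0.5124, 0.0574, 0.0824]
eef_rot: [0.576, 0.817, 0.0, -0.0]
ft_force: [-0.6, 0.8, 8.2]
width: 0.0334
grip_force: 35.0
```

Home, with 8 N pressing on the stop. I'll release and rise straight up.

Request:
step_arm --pt "0 0 0" --pt "0 0 0" --pt "0 0 0" --pt "0 0 0" --pt "0 0 0" --pt "0 0 0" --pt "0 0 0" --pt "0 0 0" --pt "0 0 0" --pt "0 0 0" --turn '[0, 0, 0, 0, 0, 0, 0, 0, 0, 0]' --grip 0

```text
time: 8.4
ee_pos: [0.5122, 0.0573, 0.0818]
eef_rot: [0.576, 0.817, 0.0, 0.0]
ft_force: [0.8, -0.4, 0.3]
width: 0.0866
grip_force: 0.0
```

Request:
step_arm --pt "0 0 0.5" --pt "0 0 0.8" --pt "0 0 0.8" --pt "0 0 0.8" --pt "0 0 0.8" --pt "0 0 0.8" --pt "0 0 0.8" --pt "0 0 0.5" --pt "0 0 0" --pt "0 0 0" --pt "0 0 0" --turn '[0, 0, 0, 0, 0, 0, 0, 0, 0, 0, 0]'

```text
time: 9.5
ee_pos: [0.5117, 0.0572, 0.2259]
eef_rot: [0.576, 0.817, -0.001, -0.0]
ft_force: [-0.3, -0.3, 0.1]
width: 0.0872
grip_force: 0.0
```

Run:
```python
from h import *
s=read_state(); print(s["time"],s["ee_pos"],s["ft_force"],s["width"])
c=camera("scene"); W=pts(c)
cv2.imwrite("pics/s3.png",cv2.resize(c["image"][120:270,180:480,::-1],None,fx=2,fy=2))
for k,m in masks(c).items():
    m=m&(abs(W[...,0]-.55)<.06)&(W[...,2]>.09)&(W[...,2]<.16)
    if m.sum()>20: print(k,m.sum(),np.percentile(W[m],90,axis=0).round(3))
```

```text
9.5 [0.51166651 0.05722253 0.22585496] [-0.30596346 -0.25143367  0.10791421] 0.08718460952641068
red 322 [0.531 0.061 0.112]
yellow 210 [ 0.565 -0.032  0.148]
green 167 [ 0.594 -0.127  0.112]
```

View pics/s3.png

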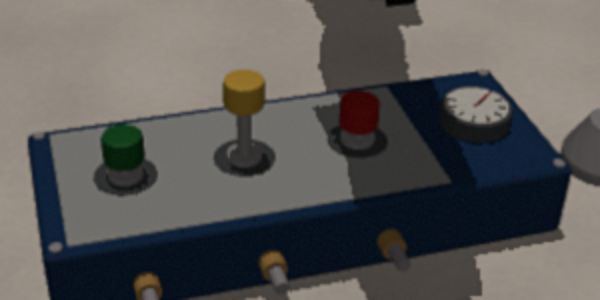

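The crop shows the red cap at (359,112), back home with its top at 0.112. Yellow is still out, green is in, and the gripper is clear.

```bash
python3 -c "from bench import *; print(close_job())"
```

```text
the job is handed in; nothing more can be done
None
```

I pulled the red knob to on, held it there for about a second, pushed it fully home and released it, with green still in and yellow still out; the job was handed in at about 9.5 s, and no verdict came back.

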